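# Clear and zero the plaster scale

### The arm

A 6-joint arm with a two-finger parallel gripper is mounted at the origin on the work surface. World frame = base frame: x ahead of the robot, y to its left, z up, the work surface at z = 0. Lengths are in mm, angles in rad, forces in N, time in s.
With the tool pointing down it reaches from about 275 to 1000 mm from the base axis. Payload 8.4 kg.
Tool frame: the origin (TCP) lies at the very end of the fingers, on their centre line; the grasp point (between the pads) lies 19 mm behind it; z points along the fingers, y is the direction in which the jaws open and shut (so a half turn about z gives the same grasp; the last joint's range is limited). The gripper opens to 85 mm and grips with 20 to 120 N. Pads are 22 mm wide; open, the fingers measure 114 mm over their backs; the gripper's body (76 mm by 85 mm) begins 54 mm behind the grasp point. The pads swing forward as they close: fully open they stand 13 mm farther back than shut.
Start: joints at [1.297, 0.353, 1.633, -0, 1.155, -0.002], TCP at [167.789, 602.058, 208.681] pointing down, gripper open.
Joint ranges: [-2.63, 2.63], [-0.92, 2.1], [0.06, 2.66], [-1.3, 4.44], [0, 2.69], [-3.02, 3.02]. Speed limits (rad/s): [2.22, 2.22, 2.79, 3.14, 3.14, 3.14].

### API

Orientations are given as [roll, pitch, yaw] about the fixed x, y, z axes, in that order (R = Rz(yaw) Ry(pitch) Rx(roll)).
In Python, from rig import r gives the robot as it stands.
- The arm moves only by the tool move_arm, never from a script. Its argument "increments" is a list of rows, each an object of numbers: "tx", "ty", "tz": the shift along the tool's x, y, z in cm; "rx", "ry", "rz": the turn, a rotation vector about the tool's x, y, z in degrees; "gripper": the gripper's target within -1 to 1 (fully open at 1, half-way at 0, shut at -1). A call has 1 to 12 rows; each row shifts and turns the commanded pose from where the row before left it, along the tool's axes as they then stand; what a row does not reach is not made up. A row lasts 1/10 s, in which the tool goes at most 50 mm and 8.59 degrees, less where a joint would pass 70% of its speed; a pose out of reach is approached as far as the arm can. A call is refused whole if a number of a shift passes 5 or a number of a turn 8.59, either way. A call with a gripper value outside its range is refused whole. The fingers move at their own pace and stop on an object; "squeeze" is the grip in N (left out, the last holds). Time passes only in rows, so rows that do not move let the fingers close. It gives the time, the measured TCP pose, the force and the opening at its end, in the units of the state.
- r.sense(): the state, without advancing time (a new reading comes with each control period).
- r.grab_frame(name): name is "scene" or "side" or "wrist"; returns (picture, depth): 384x512x3 uint8, red, green, blue; 384x512 float32, mm along the optical axis (not along the pixel's ray), 0 where there is no reading.
- r.camera_model(name): a dict with "fx", "fy", "cx", "cy" (pixels), "R" (3x3) and "t" (3): a world point X has camera coordinates R X + t; the wrist camera has in their place "hand_eye" (4x4, takes a point from camera to tool coordinates, whose origin is the TCP and whose axes are the flange's). Camera axes: x right, y down, z forward; pixel columns grow to the right and rows downward; lengths in mm; the calibration is good to about 2 mm. A picture is of the moment at which its call begins: read the wrist's pose just before it. camera_model takes no time and is no camera call.
- r.sign_off(): hands the job in, once; it reports no verdict.
Trained networks look in the newest picture that a camera, given by its name, has taken for a name from the list of things; names that differ only in an ending like _2 or _b are one class to them, and where a whole thing is asked for, a point or a joint stands for the part that bears it (a point fixed in the world has none). Each returns a list of dicts, best first, with "confidence" (0 to 1); they miss things now and then, are a little off and sometimes report something else, mostly with a low value. They report only what shows in the picture. A call takes as long as a camera call. They do not tell look-alikes from the thing itself.
- r.cut_out(query, camera): "mask" (384x512 bool, what is visible of it) and "bbox" ([left, top, right, bottom] in pixels, round what is visible of it).
- r.place_of(query, camera): "location" ([row, column] in pixels: a listed point, or the origin of a listed thing).
The state is a dict: "clock": time; "qpos": joint angles; "qvel": joint speeds; "joint_efforts": joint torques, N m; "eef_pos": TCP position; "tcp_rot": TCP orientation; "contact_force": force on the tool from outside, world axes, zero at the start; "wrist_torque": the same for the moment, N m; "opening": opening from 0.0 (shut) to 1.0 (fully open).
Only numpy, scipy, OpenCV 4.12 (cv2) and the standard library are available. Lean on these libraries where they do the work, as an engineer would, in place of code of your own. Each camera call takes 0.05 s, during which the arm holds its last target. There are 200 camera calls.

### The job

Get the bench scale ready for the next plaster batch. First lift the brass weight off the scale's round pan and set it down gently, upright, on the square plywood board; then, with the pan empty, turn the scale's tare knob so that its pointer stands at the zero mark, the one broad long mark on the white dial, and let go of it.

Things in the scene. Friction and masses are not known exactly. Their poses are not given: they have to be found in the camera images.
- tare_knob (a joint): Tare knob in the middle of the scale's white dial: a black bar on a 44 mm disc, its pointer end with a black finger and a white line on top. Value in rad: 0 = pointer at the zero mark (dial's side away from the robot), growing anticlockwise from above. Starts at 0.5 to 1.4: turn it clockwise. No stop at zero; light friction, stays where left. The knob on the dark box without dial is not it.
- tare_grip (a point): On the tare knob's axis, where to grip its upright bar (44 long, 14 wide): 94 mm above the bench, 8 below the bar's top, 26 above its disc, 34 above the dial. Turns with the knob: x along the bar to the pointer, y across it, z up. Scale: fixed grey box 170 x 320, 56 mm high; the pan (140 across, top 68 mm above the bench) is centred 175 mm from the knob's axis.
- weight: Brass weight, 0.55 kg, standing on the scale's round pan (its top 68 mm above the bench): a round body 44 mm across and 45 high, a short neck, a round head 24 mm across from 56 to 70 mm up; 72 mm high in all. Origin at the centre of its underside, z up. It is the largest brass weight; smaller ones stand on the bench.
- board: Square plywood board, 130 x 130 mm, 12 mm thick, lying fixed and bare on the bench to one side of the scale. Origin at the centre of its underside (the top is 12 mm above it), x and y along its edges, z up.
Things that resemble listed ones, but are neither listed nor needed, are in the scene too. Leave any turquoise look-alike of the weight alone.

How it is judged (in metres and radians):
On the way, in this order (a step that is already met when the one before it is completed fails the run):
1. the weight stands upright on the plywood board, let go (x of weight in the frame of board between -0.055 and 0.055 m and y of weight in the frame of board between -0.055 and 0.055 m and height (world z) of weight between 0.006 and 0.018 m and angle between weight's own z axis and vertical below 0.15 rad and contact force between the fingers and weight below 0.1 N), for 0.2 s.
2. the tare knob's pointer stands at the zero mark (value of joint tare_knob between -0.18 and 0.18 rad), for 0.2 s.
At the end, for the whole second after the job is handed in: The tare knob's pointer rests within 0.18 rad (about 10 degrees) of the zero mark, and the weight stands at rest on the plywood board, upright (within 0.15 rad), its centre within 55 mm of the board's centre along each edge (all of step 2 and velocity of joint tare_knob between -0.05 and 0.05 rad/s and x of weight in the frame of board between -0.055 and 0.055 m and y of weight in the frame of board between -0.055 and 0.055 m and height (world z) of weight between 0.006 and 0.018 m and angle between weight's own z axis and vertical below 0.15 rad and linear speed of weight below 0.03 m/s); the robot touches nothing.
It fails at once if the weight is tipped over (more than 0.8 rad) (angle between weight's own z axis and vertical above 0.8 rad).
It fails at once if the weight is dropped (moves faster than 0.7 m/s while not held, a fall of about 25 mm) (linear speed of weight above 0.7 m/s and contact force between the fingers and weight below 0.05 N).
It also fails if it takes over 51 s, if anything falls off the work surface, if the arm or the gripper's body presses on something with over 40 N, if the wrist force passes 120 N, or if a joint passes its speed limit or range.

## Working session

There is one attempt and no reset: what is moved stays moved. The work goes in short steps, Python scripts to look and compute and a tool call to move; the robot and the scene stay as the last step left them, time stands still between calls to the robot, and variables do not carry over. Pictures are saved under pics/ and viewed, about 8 in all and at most 12, crops included, and the job is handed in when it is done.

Besides the shell and the picture viewer there is one more tool, called as name(argument=value, ...), one argument or row to a line, values as JSON. move_arm: Moves the arm, as the interface text tells. Its arguments: {"type":"object","properties":{"increments":{"type":"array","items":{"type":"object","properties":{"tx":{"type":"number"},"ty":{"type":"number"},"tz":{"type":"number"},"rx":{"type":"number"},"ry":{"type":"number"},"rz":{"type":"number"},"gripper":{"type":"number"}}}},"squeeze":{"type":"number"}},"required":["increments"]}

```bash
mkdir -p pics; cat > h.py <<'E'
from rig import r
import numpy as np, cv2
from scipy.spatial.transform import Rotation as Ro
def cam(name):
    m=r.camera_model(name); K=np.array([[m['fx'],0,m['cx']],[0,m['fy'],m['cy']],[0,0,1]])
    if name=='wrist':
        s=r.sense(); T=np.eye(4); T[:3,:3]=Ro.from_euler('xyz',s['tcp_rot']).as_matrix(); T[:3,3]=s['eef_pos']
        M=T@np.array(m['hand_eye']); R=M[:3,:3].T; t=-R@M[:3,3]
    else: R=np.array(m['R']); t=np.array(m['t'])
    return K,R,t
def cloud(name):
    c=cam(name); p,d=r.grab_frame(name); K,R,t=c
    v,u=np.mgrid[:384,:512]; X=np.stack([(u-K[0,2])/K[0,0]*d,(v-K[1,2])/K[1,1]*d,d],-1)
    W=(X-t)@R; W[d==0]=np.nan
    return p,d,W,c
def onz(c,row,col,z):
    K,R,t=c; o=-R.T@t; ray=R.T@np.linalg.solve(K,[col,row,1]); return o+ray*(z-o[2])/ray[2]
def save(n,p,s=1): cv2.imwrite(f'pics/{n}.png',cv2.resize(p[...,::-1],None,fx=s,fy=s,interpolation=cv2.INTER_CUBIC))
E
python3 - <<'E'
from h import *
P=[]
for n in['scene','side']:
    p,d,W,c=cloud(n); P.append(p)
    for q,z in[('tare_grip',94),('tare_knob',94),('weight',68),('board',0)]:
        for x in r.place_of(q,n)[:4]: print(n,q,round(x['confidence'],2),np.round(x['location']),onz(c,*x['location'],z).round())
save('a',np.vstack(P),.78)
print(r.sense()['clock'],r.sense()['tcp_rot'])
E
```

```text
scene tare_grip 0.68 [195. 245.] [560. -56.  94.]Traceback (most recent call last):
  File "<stdin>", line 6, in <module>
ValueError: it knows: board, tare_grip, weight
```

```bash
python3 - <<'E'
from h import *
P=[]
for n in['scene','side']:
    p,d,W,c=cloud(n); P.append(p); np.savez(n,p=p,W=W)
    for q,z in[('tare_grip',94),('weight',68),('board',0)]:
        for x in r.place_of(q,n)[:4]: print(n,q,round(x['confidence'],2),np.round(x['location']),onz(c,*x['location'],z).round())
save('a',np.vstack(P),.78)
print(r.sense()['clock'],r.sense()['tcp_rot'])
E
```

```text
scene tare_grip 0.88 [194. 244.] [559. -57.  94.]
scene weight 0.89 [164. 302.] [511. 121.  68.]
scene weight 0.84 [248. 351.] [764. 101.  68.]
scene weight 0.77 [176. 353.] [597. 216.  68.]
scene weight 0.54 [138. 292.] [414. 143.  68.]
scene board 0.58 [250. 120.] [ 523. -360.    0.]
side tare_grip 0.63 [202. 266.] [556. -57.  94.]
side weight 0.87 [184. 242.] [521. 101.  68.]
side weight 0.87 [196. 312.] [694.  -7.  68.]
side weight 0.55 [178. 243.] [530. 136.  68.]
side weight 0.51 [202. 187.] [364.  29.  68.]
side board 0.64 [326. 285.] [ 526. -369.    0.]
0.5 [-3.14151943e+00 -2.29238455e-05  2.86984240e+00]
```

View pics/a.png

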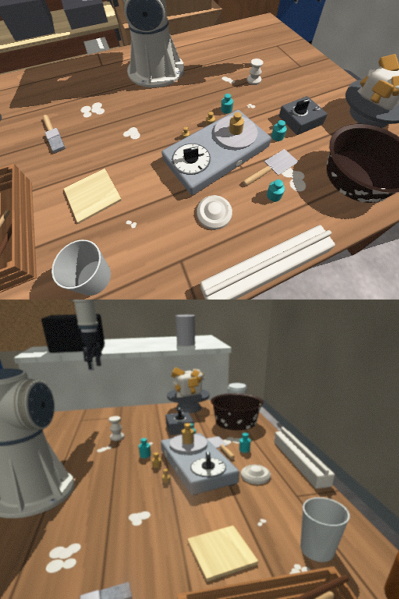

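Candidates for the weight (scene picture, full-size pixels row,col): the brass one on the pan (164,302), and turquoise ones at about (248,351), (176,353) and (138,292). Brass and standing on the pan fits, so it is (164,302). I'll confirm that in a crop and refine its position.

```bash
python3 - <<'E'
from h import *
from scipy.optimize import minimize
S=np.load('scene.npz'); D=np.load('side.npz')
a=S['p'][110:270,70:380]; b=D['p'][150:260,180:330]
save('b',np.vstack([cv2.resize(a,(780,403)),np.pad(cv2.resize(b,(260,191)),((0,0),(0,520),(0,0)))]))
for n,Z in(('scene',S),('side',D)):
    W=Z['W'].reshape(-1,3); p=Z['p'].reshape(-1,3).astype(int)
    def sel(x,y,rad,z0,z1): 
        m=(np.hypot(W[:,0]-x,W[:,1]-y)<rad)&(W[:,2]>z0)&(W[:,2]<z1); return m
    m=sel(516,111,35,125,145); print(n,'head',m.sum(),W[m].mean(0).round(1),np.ptp(W[m],0).round(), W[m][:,2].max())
    m=sel(516,111,45,74,112); print('body',np.nanpercentile(W[m],[2,98],axis=0).round())
    m=sel(516,111,85,64,72); (x,y),(w,h),an=cv2.minAreaRect(W[m][:,:2].astype(np.float32)); print('pan',x,y,w,h)
    m=sel(558,-57,30,97,106); print('bar',m.sum(),cv2.minAreaRect(W[m][:,:2].astype(np.float32)))
    t=m&(p.min(1)>130); print('white',W[t].mean(0),m.sum(),t.sum())
    m=sel(525,-365,100,7,18); print('board',m.sum(),cv2.minAreaRect(W[m][:,:2].astype(np.float32)))
    m=sel(558,-20,200,50,62); print('box',cv2.minAreaRect(W[m][:,:2].astype(np.float32)))
E
```

```text
scene head 90 [522.3 114.7 137.2] [25. 22. 16.] 142.1591298427382
body [[514.  95.  75.]
 [541. 132. 111.]]
pan 520.9611206054688 116.35372924804688 138.32647705078125 137.36595153808594
bar 114 ((557.3656616210938, -54.59950256347656), (43.29460144042969, 15.182610511779785), 83.15972137451172)
white [558.56751448 -43.14983294 102.91692853] 114 21
board 2877 ((523.6919555664062, -359.86822509765625), (132.23382568359375, 129.88768005371094), 10.359002113342285)
box ((515.6652221679688, 22.3018798828125), (219.87167358398438, 287.91107177734375), 12.503504753112793)
side head 58 [518.4 106.8 133.8] [23. 20. 15.] 140.30553604802552
body [[498.  90.  75.]
 [540. 114. 111.]]
pan 520.3216552734375 107.27120971679688 133.66770935058594 138.24078369140625
bar 54 ((557.8182983398438, -59.61313247680664), (45.389373779296875, 12.438146591186523), 78.13346099853516)
white [560.17821201 -45.99590197 101.52773782] 54 10
board 3743 ((524.3383178710938, -364.2760009765625), (130.72280883789062, 131.58489990234375), 10.524700164794922)
box ((516.24951171875, 15.29083251953125), (217.3857421875, 284.4391784667969), 12.334826469421387)
```

View pics/b.png

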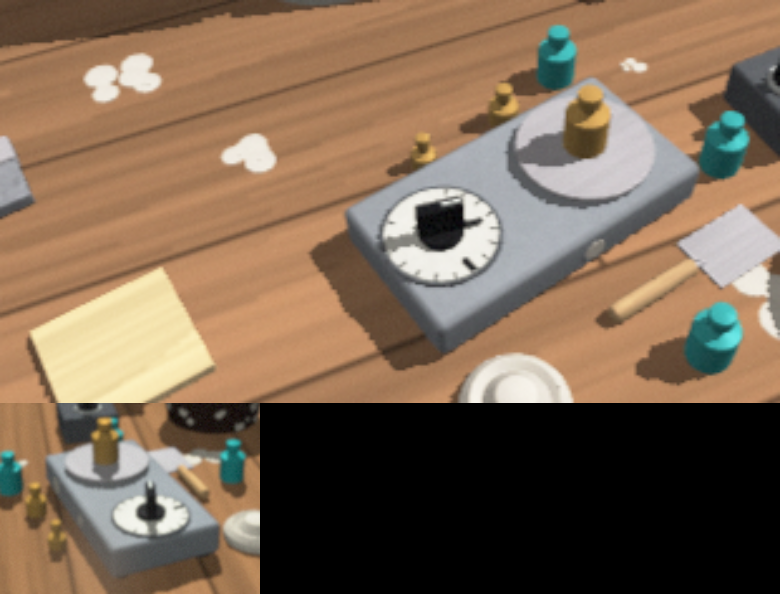

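The crop confirms it: the brass weight is on the pan (crop 588,125) and the turquoise ones stand on the bench. The tare knob is at (440,232), its pointer and white line are toward the pan, and the zero mark is at (470,263). Next I plan the approach.

```bash
cat >> h.py <<'E'
def plan(x,y,z,jaw,N,start=None):
    "constant row (cm,deg) to reach x,y,z with jaw line angle (deg, mod 180), tool down"
    s=r.sense(); p0,rot=(s['eef_pos'],s['tcp_rot']) if start is None else start
    R0=Ro.from_euler('xyz',rot).as_matrix(); yaw0=np.degrees(np.arctan2(R0[1,0],R0[0,0]))
    dy=(jaw+90-yaw0+90)%180-90; th=-dy/N
    A=sum(Ro.from_euler('z',th*k,degrees=True).as_matrix() for k in range(N))
    t=np.linalg.solve(A,R0.T@(np.array([x,y,z])-p0))/10
    print(N,'rows t(cm)',t.round(2),'rz',round(th,2))
E
python3 - <<'E'
from h import *
W=np.vstack([np.load(n+'.npz')['W'].reshape(-1,3) for n in('scene','side')])
rad=np.hypot(W[:,0],W[:,1]); an=np.degrees(np.arctan2(W[:,1],W[:,0]))
for a0,a1 in((12,30),(30,45),(45,60),(60,75),(-36,12)):
    m=(rad>440)&(rad<730)&(an>a0)&(an<a1)&(W[:,2]<600); print(a0,a1,W[m][:,2].max().round())
plan(521,111,200,12,14)
E
```

```text
12 30 142.0
30 45 107.0
45 60 95.0
60 75 529.0
-36 12 141.0
14 rows t(cm) [-4.48 -0.77  0.06] rz 4.46
```

move_arm(
  increments=[
    {"tx": -4.48,"ty": -0.77,"rz": 4.46,"gripper": 1},
    {"tx": -4.48,"ty": -0.77,"rz": 4.46},
    {"tx": -4.48,"ty": -0.77,"rz": 4.46},
    {"tx": -4.48,"ty": -0.77,"rz": 4.46},
    {"tx": -4.48,"ty": -0.77,"rz": 4.46},
    {"tx": -4.48,"ty": -0.77,"rz": 4.46},
    {"tx": -4.48,"ty": -0.77,"rz": 4.46},
    {"tx": -4.48,"ty": -0.77,"rz": 4.46},
    {"tx": -4.48,"ty": -0.77,"rz": 4.46},
    {"tx": -4.48,"ty": -0.77,"rz": 4.46},
  ],
)

```text
invalid input
```

move_arm(
  increments=[
    {"tx": -4.48,"ty": -0.77,"rz": 4.46},
    {"tx": -4.48,"ty": -0.77,"rz": 4.46},
    {"tx": -4.48,"ty": -0.77,"rz": 4.46},
    {"tx": -4.48,"ty": -0.77,"rz": 4.46},
    {},
    {},
    {},
  ],
)

```text
invalid input
```

```bash
python3 - <<'E'
from h import *
p,d,W,c=cloud('wrist'); save('c',p)
for x in r.place_of('weight','wrist')[:3]: print(x['confidence'],x['location'],onz(c,*x['location'],68).round())
V=W.reshape(-1,3)
m=(np.hypot(V[:,0]-521,V[:,1]-111)<30)&(V[:,2]>128)&(V[:,2]<150)
print(m.sum(),V[m].mean(0),V[m].max(0),V[m].min(0))
s=r.sense(); print(s['clock'],s['eef_pos'],s['tcp_rot'],s['contact_force'])
E
```

```text
<stdin>:6: RuntimeWarning: Mean of empty slice.
  ret = um.true_divide(
Traceback (most recent call last):
ValueError: zero-size array to reduction operation maximum which has no identity
```

View pics/c.png

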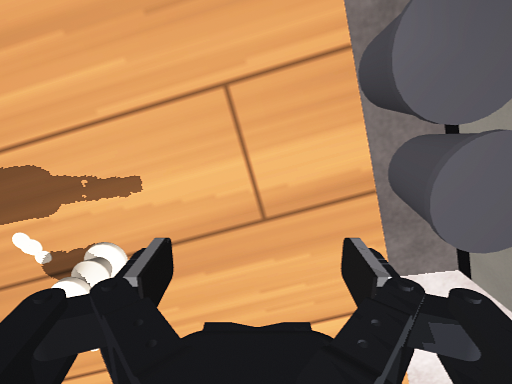

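The moves were refused as invalid input, so the arm is still at its start and this picture shows bare bench between the fingers. I'll retry with every field given.

move_arm(
  increments=[
    {"tx": -4.5,"ty": -0.8,"tz": 0,"rx": 0,"ry": 0,"rz": 4.5,"gripper": 1},
    {"tx": -4.5,"ty": -0.8,"tz": 0,"rx": 0,"ry": 0,"rz": 4.5,"gripper": 1},
  ],
  squeeze=60,
)

```text
clock: 0.8
eef_pos: [248.7, 559.5, 208.7]
tcp_rot: [3.141, 0.0, 2.712]
contact_force: [0.9, 0.3, 0.0]
opening: 1.001
```

move_arm(
  increments=[
    {"tx": -4.5,"ty": -0.8,"tz": 0,"rx": 0,"ry": 0,"rz": 4.5,"gripper": 1},
    {"tx": -4.5,"ty": -0.8,"tz": 0,"rx": 0,"ry": 0,"rz": 4.5,"gripper": 1},
    {"tx": -4.5,"ty": -0.8,"tz": 0,"rx": 0,"ry": 0,"rz": 4.5,"gripper": 1},
    {"tx": -4.5,"ty": -0.8,"tz": 0,"rx": 0,"ry": 0,"rz": 4.5,"gripper": 1},
    {"tx": -4.5,"ty": -0.8,"tz": 0,"rx": 0,"ry": 0,"rz": 4.5,"gripper": 1},
    {"tx": -4.5,"ty": -0.8,"tz": 0,"rx": 0,"ry": 0,"rz": 4.5,"gripper": 1},
    {"tx": -4.5,"ty": -0.8,"tz": 0,"rx": 0,"ry": 0,"rz": 4.5,"gripper": 1},
    {"tx": -4.5,"ty": -0.8,"tz": 0,"rx": 0,"ry": 0,"rz": 4.5,"gripper": 1},
    {"tx": -4.5,"ty": -0.8,"tz": 0,"rx": 0,"ry": 0,"rz": 4.5,"gripper": 1},
    {"tx": -4.5,"ty": -0.8,"tz": 0,"rx": 0,"ry": 0,"rz": 4.5,"gripper": 1},
  ],
)

```text
clock: 1.8
eef_pos: [505.5, 193.1, 208.9]
tcp_rot: [3.141, 0.0, 1.924]
contact_force: [0.2, -0.0, -0.2]
opening: 1.0
```

```bash
python3 - <<'E'
from h import *
plan(521,111,200,12,2)
E
```

```text
2 rows t(cm) [-4.15 -0.55  0.44] rz 4.12
```

move_arm(
  increments=[
    {"tx": -4.2,"ty": -0.6,"tz": 0,"rx": 0,"ry": 0,"rz": 4.1,"gripper": 1},
    {"tx": -4.2,"ty": -0.6,"tz": 0,"rx": 0,"ry": 0,"rz": 4.1,"gripper": 1},
    {"tx": 0,"ty": 0,"tz": 0,"rx": 0,"ry": 0,"rz": 0,"gripper": 1},
    {"tx": 0,"ty": 0,"tz": 0,"rx": 0,"ry": 0,"rz": 0,"gripper": 1},
    {"tx": 0,"ty": 0,"tz": 0,"rx": 0,"ry": 0,"rz": 0,"gripper": 1},
  ],
)

```text
clock: 2.3
eef_pos: [519.7, 112.0, 208.8]
tcp_rot: [3.141, -0.0, 1.785]
contact_force: [0.1, 1.3, 0.3]
opening: 1.005
```

```bash
python3 - <<'E'
from h import *
p,d,W,c=cloud('wrist'); save('d',p)
for x in r.place_of('weight','wrist')[:3]: print(x['confidence'],x['location'],onz(c,*x['location'],68).round())
V=W.reshape(-1,3)
m=(np.hypot(V[:,0]-521,V[:,1]-111)<30)&(V[:,2]>128)&(V[:,2]<150)
print(m.sum(),V[m].mean(0),np.percentile(V[m],[2,98],axis=0) if m.any() else 0)
s=r.sense(); print(s['clock'],s['eef_pos'],s['tcp_rot'],s['contact_force'])
E
```

```text
0.91 [186.8, 419.9] [700. 139.  68.]
0.9 [44.0, 311.7] [544. 253.  68.]
0.79 [94.0, 141.2] [386. 171.  68.]
628 [517.06852279 116.43997532 138.38169472] [[506.55153333 105.09988531 130.20470746]
 [527.77678141 126.68901104 140.6104562 ]]
2.4 [519.60212526 112.4707938  208.69634231] [ 3.14154163e+00 -2.17550230e-04  1.78599539e+00] [0.02002679 0.3043866  0.09991339]
```

View pics/d.png

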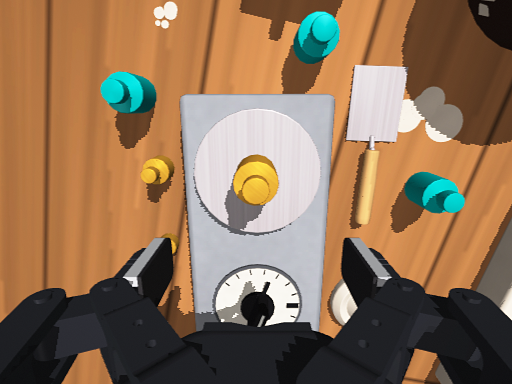

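The wrist view shows the brass weight alone on the pan, at about (256,185). The turquoise ones are well clear, and the zero mark is at (293,305). The fused weight position is about (518,115).

```bash
python3 - <<'E'
from h import *
plan(517.5,115,78,12.3,7)
E
```

```text
7 rows t(cm) [ 0.04 -0.02  1.87] rz 0.0
```

move_arm(
  increments=[
    {"tx": 0.1,"ty": 0,"tz": 1.9,"rx": 0,"ry": 0,"rz": 0,"gripper": 1},
    {"tx": 0.1,"ty": -0.1,"tz": 1.9,"rx": 0,"ry": 0,"rz": 0,"gripper": 1},
    {"tx": 0.1,"ty": -0.1,"tz": 1.9,"rx": 0,"ry": 0,"rz": 0,"gripper": 1},
    {"tx": 0,"ty": 0,"tz": 1.9,"rx": 0,"ry": 0,"rz": 0,"gripper": 1},
    {"tx": 0,"ty": 0,"tz": 1.9,"rx": 0,"ry": 0,"rz": 0,"gripper": 1},
    {"tx": 0,"ty": 0,"tz": 1.9,"rx": 0,"ry": 0,"rz": 0,"gripper": 1},
    {"tx": 0,"ty": 0,"tz": 1.7,"rx": 0,"ry": 0,"rz": 0,"gripper": 1},
    {"tx": 0,"ty": 0,"tz": 0,"rx": 0,"ry": 0,"rz": 0,"gripper": 1},
    {"tx": 0,"ty": 0,"tz": 0,"rx": 0,"ry": 0,"rz": 0,"gripper": 1},
  ],
)

```text
clock: 3.3
eef_pos: [517.1, 114.6, 77.8]
tcp_rot: [-3.141, -0.0, 1.786]
contact_force: [-0.0, -0.3, 1.6]
opening: 1.002
```

move_arm(
  increments=[
    {"tx": 0,"ty": 0,"tz": 0,"rx": 0,"ry": 0,"rz": 0,"gripper": 0.3},
    {"tx": 0,"ty": 0,"tz": 0,"rx": 0,"ry": 0,"rz": 0,"gripper": 0.2},
    {"tx": 0,"ty": 0,"tz": 0,"rx": 0,"ry": 0,"rz": 0,"gripper": 0.1},
    {"tx": 0,"ty": 0,"tz": 0,"rx": 0,"ry": 0,"rz": 0,"gripper": 0},
    {"tx": 0,"ty": 0,"tz": 0,"rx": 0,"ry": 0,"rz": 0,"gripper": -0.2},
    {"tx": 0,"ty": 0,"tz": 0,"rx": 0,"ry": 0,"rz": 0,"gripper": -0.6},
    {"tx": 0,"ty": 0,"tz": 0,"rx": 0,"ry": 0,"rz": 0,"gripper": -1},
    {"tx": 0,"ty": 0,"tz": 0,"rx": 0,"ry": 0,"rz": 0,"gripper": -1},
    {"tx": 0,"ty": 0,"tz": 0,"rx": 0,"ry": 0,"rz": 0,"gripper": -1},
    {"tx": 0,"ty": 0,"tz": 0,"rx": 0,"ry": 0,"rz": 0,"gripper": -1},
  ],
  squeeze=50,
)

```text
clock: 4.3
eef_pos: [518.1, 114.1, 78.8]
tcp_rot: [3.14, -0.0, 1.784]
contact_force: [-1.4, 0.0, 8.8]
opening: 0.484
```

move_arm(
  increments=[
    {"tx": 0,"ty": 0,"tz": -0.5,"rx": 0,"ry": 0,"rz": 0,"gripper": -1},
    {"tx": 0,"ty": 0,"tz": -1,"rx": 0,"ry": 0,"rz": 0,"gripper": -1},
    {"tx": 0,"ty": 0,"tz": -1.5,"rx": 0,"ry": 0,"rz": 0,"gripper": -1},
    {"tx": 0,"ty": 0,"tz": -1.5,"rx": 0,"ry": 0,"rz": 0,"gripper": -1},
    {"tx": 0,"ty": 0,"tz": -1.5,"rx": 0,"ry": 0,"rz": 0,"gripper": -1},
    {"tx": 0,"ty": 0,"tz": -1.5,"rx": 0,"ry": 0,"rz": 0,"gripper": -1},
    {"tx": 0,"ty": 0,"tz": -1,"rx": 0,"ry": 0,"rz": 0,"gripper": -1},
    {"tx": 0,"ty": 0,"tz": -0.5,"rx": 0,"ry": 0,"rz": 0,"gripper": -1},
    {"tx": 0,"ty": 0,"tz": 0,"rx": 0,"ry": 0,"rz": 0,"gripper": -1},
  ],
)

```text
clock: 5.2
eef_pos: [517.3, 113.9, 168.1]
tcp_rot: [3.141, 0.0, 1.784]
contact_force: [-0.3, -0.1, -4.7]
opening: 0.48
```

```bash
python3 - <<'E'
from h import *
s=r.sense(); print(s['contact_force'],s['opening'],s['eef_pos'])
plan(524,-362,s['eef_pos'][2],-35,22)
E
```

```text
[-0.3299615  -0.09800078 -4.65118697] 0.4803159704199342 [517.28835131 113.86031565 168.14603105]
22 rows t(cm) [-2.18  0.43 -0.  ] rz 2.15
```

move_arm(
  increments=[
    {"tx": -2.2,"ty": 0.4,"tz": 0,"rx": 0,"ry": 0,"rz": 2.15,"gripper": -1},
    {"tx": -2.2,"ty": 0.4,"tz": 0,"rx": 0,"ry": 0,"rz": 2.15,"gripper": -1},
    {"tx": -2.2,"ty": 0.4,"tz": 0,"rx": 0,"ry": 0,"rz": 2.15,"gripper": -1},
    {"tx": -2.2,"ty": 0.4,"tz": 0,"rx": 0,"ry": 0,"rz": 2.15,"gripper": -1},
    {"tx": -2.2,"ty": 0.4,"tz": 0,"rx": 0,"ry": 0,"rz": 2.15,"gripper": -1},
    {"tx": -2.2,"ty": 0.4,"tz": 0,"rx": 0,"ry": 0,"rz": 2.15,"gripper": -1},
    {"tx": -2.2,"ty": 0.4,"tz": 0,"rx": 0,"ry": 0,"rz": 2.15,"gripper": -1},
    {"tx": -2.2,"ty": 0.4,"tz": 0,"rx": 0,"ry": 0,"rz": 2.15,"gripper": -1},
    {"tx": -2.2,"ty": 0.4,"tz": 0,"rx": 0,"ry": 0,"rz": 2.15,"gripper": -1},
    {"tx": -2.2,"ty": 0.4,"tz": 0,"rx": 0,"ry": 0,"rz": 2.15,"gripper": -1},
    {"tx": -2.2,"ty": 0.4,"tz": 0,"rx": 0,"ry": 0,"rz": 2.15,"gripper": -1},
  ],
)

```text
clock: 6.3
eef_pos: [566.4, -126.0, 166.6]
tcp_rot: [-3.14, -0.0, 1.37]
contact_force: [0.4, 0.1, -5.0]
opening: 0.477
```

move_arm(
  increments=[
    {"tx": -2.2,"ty": 0.4,"tz": 0,"rx": 0,"ry": 0,"rz": 2.15,"gripper": -1},
    {"tx": -2.2,"ty": 0.4,"tz": 0,"rx": 0,"ry": 0,"rz": 2.15,"gripper": -1},
    {"tx": -2.2,"ty": 0.4,"tz": 0,"rx": 0,"ry": 0,"rz": 2.15,"gripper": -1},
    {"tx": -2.2,"ty": 0.4,"tz": 0,"rx": 0,"ry": 0,"rz": 2.15,"gripper": -1},
    {"tx": -2.2,"ty": 0.4,"tz": 0,"rx": 0,"ry": 0,"rz": 2.15,"gripper": -1},
    {"tx": -2.2,"ty": 0.4,"tz": 0,"rx": 0,"ry": 0,"rz": 2.15,"gripper": -1},
    {"tx": -2.2,"ty": 0.4,"tz": 0,"rx": 0,"ry": 0,"rz": 2.15,"gripper": -1},
    {"tx": -2.2,"ty": 0.4,"tz": 0,"rx": 0,"ry": 0,"rz": 2.15,"gripper": -1},
    {"tx": -2.2,"ty": 0.4,"tz": 0,"rx": 0,"ry": 0,"rz": 2.15,"gripper": -1},
    {"tx": -2,"ty": 0.4,"tz": 0,"rx": 0,"ry": 0,"rz": 2,"gripper": -1},
    {"tx": -1,"ty": 0.2,"tz": 0,"rx": 0,"ry": 0,"rz": 1,"gripper": -1},
    {"tx": 0,"ty": 0,"tz": 0,"rx": 0,"ry": 0,"rz": 0,"gripper": -1},
  ],
)

```text
clock: 7.5
eef_pos: [521.8, -352.1, 166.8]
tcp_rot: [-3.14, 0.0, 0.98]
contact_force: [-0.0, 0.7, -5.8]
opening: 0.489
```

```bash
python3 - <<'E'
from h import *
p,d,W,c=cloud('wrist'); V=W.reshape(-1,3)
m=(np.hypot(V[:,0]-524,V[:,1]+362)<110)&(V[:,2]>6)&(V[:,2]<20); print('board',m.sum(),cv2.minAreaRect(V[m][:,:2].astype(np.float32)))
q,d2,W2,_=cloud('side'); save('e',np.hstack([p,q]),.78)
s=r.sense(); print(s['contact_force'],s['opening'],s['eef_pos'])
plan(524,-362,30,-35,8)
E
```

```text
board 9477 ((522.9667358398438, -361.9917297363281), (130.09710693359375, 129.6084442138672), 10.357706069946289)
[-0.79213079  0.43606788 -5.78457549] 0.4874433637963373 [ 522.570094   -350.65872436  167.12426224]
8 rows t(cm) [-0.11  0.1   1.71] rz 0.16
```

View pics/e.png

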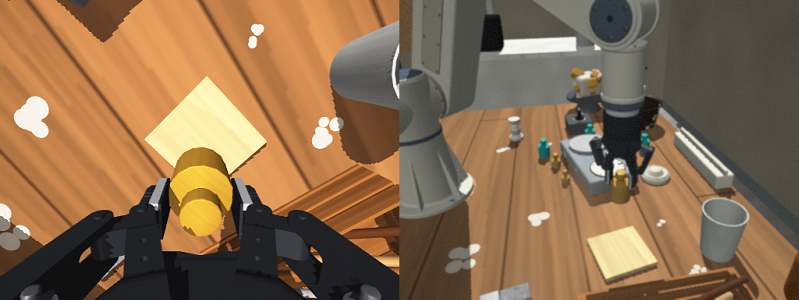

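The weight is held upright at about (200,195) in the wrist view, and the board is at (205,120). I'll check for the crate's clearance before lowering.

```bash
python3 - <<'E'
from h import *
V=np.vstack([np.load(n+'.npz')['W'].reshape(-1,3) for n in('scene','side')])
h=V[(V[:,2]>18)&(V[:,2]<200)]; d=np.hypot(h[:,0]-524,h[:,1]+362)
i=np.argsort(d)[[0,20,50]]; print(d[i],h[i])
plan(524,-362,26,-35,8)
E
```

```text
[ 68.24523757 164.48714757 164.83607285] [[ 500.9471401  -426.23377695   18.01950632]
 [ 529.71996599 -526.38766288   85.49387411]
 [ 522.91699637 -526.83251504   99.4206175 ]]
8 rows t(cm) [-0.11  0.1   1.76] rz 0.16
```

Clear (nearest obstacle 164 mm away). Lowering.

move_arm(
  increments=[
    {"tx": -0.2,"ty": 0.2,"tz": 1.5,"rx": 0,"ry": 0,"rz": 0,"gripper": -1},
    {"tx": -0.2,"ty": 0.2,"tz": 2,"rx": 0,"ry": 0,"rz": 0,"gripper": -1},
    {"tx": -0.2,"ty": 0.2,"tz": 2.5,"rx": 0,"ry": 0,"rz": 0,"gripper": -1},
    {"tx": -0.2,"ty": 0.2,"tz": 2.5,"rx": 0,"ry": 0,"rz": 0,"gripper": -1},
    {"tx": 0,"ty": 0,"tz": 2,"rx": 0,"ry": 0,"rz": 0,"gripper": -1},
    {"tx": 0,"ty": 0,"tz": 1.5,"rx": 0,"ry": 0,"rz": 0,"gripper": -1},
    {"tx": 0,"ty": 0,"tz": 1,"rx": 0,"ry": 0,"rz": 0,"gripper": -1},
    {"tx": 0,"ty": 0,"tz": 0.5,"rx": 0,"ry": 0,"rz": 0,"gripper": -1},
    {"tx": 0,"ty": 0,"tz": 0.3,"rx": 0,"ry": 0,"rz": 0,"gripper": -1},
    {"tx": 0,"ty": 0,"tz": 0,"rx": 0,"ry": 0,"rz": 0,"gripper": -1},
    {"tx": 0,"ty": 0,"tz": 0,"rx": 0,"ry": 0,"rz": 0,"gripper": -1},
  ],
)

```text
clock: 8.7
eef_pos: [525.4, -362.8, 30.5]
tcp_rot: [3.14, 0.0, 0.981]
contact_force: [-0.2, 0.3, -5.1]
opening: 0.483
```

move_arm(
  increments=[
    {"tx": 0,"ty": 0,"tz": 0.2,"rx": 0,"ry": 0,"rz": 0,"gripper": -1},
    {"tx": 0,"ty": 0,"tz": 0.2,"rx": 0,"ry": 0,"rz": 0,"gripper": -1},
    {"tx": 0,"ty": 0,"tz": 0.2,"rx": 0,"ry": 0,"rz": 0,"gripper": -1},
    {"tx": 0,"ty": 0,"tz": 0,"rx": 0,"ry": 0,"rz": 0,"gripper": -1},
  ],
)

```text
clock: 9.1
eef_pos: [524.7, -362.3, 23.4]
tcp_rot: [-3.141, 0.0, 0.981]
contact_force: [-0.0, -0.6, -4.8]
opening: 0.484
```

move_arm(
  increments=[
    {"tx": 0,"ty": 0,"tz": 0.1,"rx": 0,"ry": 0,"rz": 0,"gripper": -1},
    {"tx": 0,"ty": 0,"tz": 0.1,"rx": 0,"ry": 0,"rz": 0,"gripper": -1},
    {"tx": 0,"ty": 0,"tz": 0,"rx": 0,"ry": 0,"rz": 0,"gripper": -1},
  ],
)

```text
clock: 9.4
eef_pos: [524.9, -362.5, 22.9]
tcp_rot: [3.142, 0.0, 0.981]
contact_force: [-3.9, 2.8, 6.9]
opening: 0.488
```

In contact with the board; opening.

move_arm(
  increments=[
    {"tx": 0,"ty": 0,"tz": 0,"rx": 0,"ry": 0,"rz": 0,"gripper": 0.1},
    {"tx": 0,"ty": 0,"tz": 0,"rx": 0,"ry": 0,"rz": 0,"gripper": 0.3},
    {"tx": 0,"ty": 0,"tz": 0,"rx": 0,"ry": 0,"rz": 0,"gripper": 0.6},
    {"tx": 0,"ty": 0,"tz": 0,"rx": 0,"ry": 0,"rz": 0,"gripper": 1},
    {"tx": 0,"ty": 0,"tz": 0,"rx": 0,"ry": 0,"rz": 0,"gripper": 1},
    {"tx": 0,"ty": 0,"tz": 0,"rx": 0,"ry": 0,"rz": 0,"gripper": 1},
    {"tx": 0,"ty": 0,"tz": 0,"rx": 0,"ry": 0,"rz": 0,"gripper": 1},
  ],
)

```text
clock: 10.1
eef_pos: [524.9, -362.5, 21.7]
tcp_rot: [-3.142, 0.0, 0.981]
contact_force: [0.1, 0.0, 1.0]
opening: 1.002
```

move_arm(
  increments=[
    {"tx": 0,"ty": 0,"tz": -1,"rx": 0,"ry": 0,"rz": 0,"gripper": 1},
    {"tx": 0,"ty": 0,"tz": -2,"rx": 0,"ry": 0,"rz": 0,"gripper": 1},
    {"tx": 0,"ty": 0,"tz": -3,"rx": 0,"ry": 0,"rz": 0,"gripper": 1},
    {"tx": 0,"ty": 0,"tz": -3,"rx": 0,"ry": 0,"rz": 0,"gripper": 1},
    {"tx": 0,"ty": 0,"tz": -3,"rx": 0,"ry": 0,"rz": 0,"gripper": 1},
    {"tx": 0,"ty": 0,"tz": -3,"rx": 0,"ry": 0,"rz": 0,"gripper": 1},
    {"tx": 0,"ty": 0,"tz": -2,"rx": 0,"ry": 0,"rz": 0,"gripper": 1},
    {"tx": 0,"ty": 0,"tz": 0,"rx": 0,"ry": 0,"rz": 0,"gripper": 1},
  ],
)

```text
clock: 10.9
eef_pos: [526.6, -363.6, 195.9]
tcp_rot: [3.135, 0.0, 0.981]
contact_force: [0.7, -0.9, -0.1]
opening: 0.998
```

```bash
python3 - <<'E'
from h import *
p,d,W,c=cloud('wrist'); V=W.reshape(-1,3); save('f',p)
m=(np.hypot(V[:,0]-524,V[:,1]+362)<50)&(V[:,2]>72)&(V[:,2]<95); print(m.sum(),np.percentile(V[m],[2,50,98],axis=0))
s=r.sense(); print(s['clock'],s['contact_force'],s['opening'],s['eef_pos'])
# stand back of the knob for a wrist look
plan(525,-57,190,-10,10); plan(558,-57,190,-10,10)
E
```

```text
459 [[ 514.15676805 -371.71281817   74.42903481]
 [ 525.56424327 -360.21657514   82.89180855]
 [ 535.88104928 -349.8930315    84.6546565 ]]
10.95 [-0.1389318  -0.01278544 -1.49381079] 0.9985739924527917 [ 525.64922108 -363.00239829  193.66851876]
10 rows t(cm) [ 2.83 -1.21  0.03] rz -2.38
10 rows t(cm) [ 2.96 -0.91  0.03] rz -2.38
```

View pics/f.png

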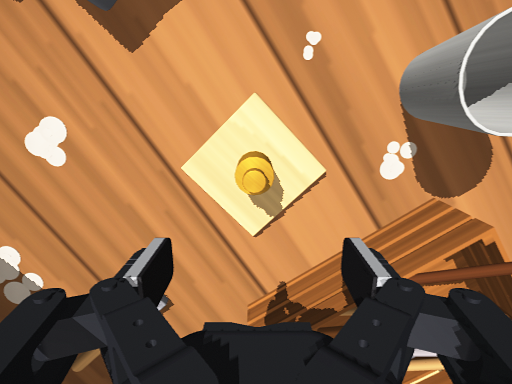

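The weight stands upright at the board's centre (image 254,170; head at about 525,-361). Now I move over the knob.

move_arm(
  increments=[
    {"tx": 3,"ty": -0.9,"tz": 0,"rx": 0,"ry": 0,"rz": -2.4,"gripper": 1},
    {"tx": 3,"ty": -0.9,"tz": 0,"rx": 0,"ry": 0,"rz": -2.4,"gripper": 1},
    {"tx": 3,"ty": -0.9,"tz": 0,"rx": 0,"ry": 0,"rz": -2.4,"gripper": 1},
    {"tx": 3,"ty": -0.9,"tz": 0,"rx": 0,"ry": 0,"rz": -2.4,"gripper": 1},
    {"tx": 3,"ty": -0.9,"tz": 0,"rx": 0,"ry": 0,"rz": -2.4,"gripper": 1},
    {"tx": 3,"ty": -0.9,"tz": 0,"rx": 0,"ry": 0,"rz": -2.4,"gripper": 1},
    {"tx": 3,"ty": -0.9,"tz": 0,"rx": 0,"ry": 0,"rz": -2.4,"gripper": 1},
    {"tx": 3,"ty": -0.9,"tz": 0,"rx": 0,"ry": 0,"rz": -2.4,"gripper": 1},
    {"tx": 3,"ty": -0.9,"tz": 0,"rx": 0,"ry": 0,"rz": -2.4,"gripper": 1},
    {"tx": 2.6,"ty": -0.9,"tz": 0,"rx": 0,"ry": 0,"rz": -2.2,"gripper": 1},
    {"tx": 0,"ty": 0,"tz": 0,"rx": 0,"ry": 0,"rz": 0,"gripper": 1},
    {"tx": 0,"ty": 0,"tz": 0,"rx": 0,"ry": 0,"rz": 0,"gripper": 1},
  ],
)

```text
clock: 12.15
eef_pos: [557.4, -56.9, 190.8]
tcp_rot: [-3.14, 0.0, 1.398]
contact_force: [0.5, -0.0, 0.4]
opening: 0.998
```

```bash
python3 - <<'E'
from h import *
p,d,W,c=cloud('wrist'); V=W.reshape(-1,3); P=p.reshape(-1,3).astype(int)
g=r.place_of('tare_grip','wrist'); print([(x['confidence'],x['location'],onz(c,*x['location'],94).round(1)) for x in g[:2]])
m=(np.hypot(V[:,0]-558,V[:,1]+57)<32)&(V[:,2]>96)&(V[:,2]<108); print('bar',m.sum(),cv2.minAreaRect(V[m][:,:2].astype(np.float32)),V[m].mean(0),np.median(V[m][:,2]))
m=(np.hypot(V[:,0]-558,V[:,1]+57)<100)&(V[:,2]>56)&(V[:,2]<64)
dial=m&(P.min(1)>150); print('dial',cv2.minEnclosingCircle(V[dial][:,:2].astype(np.float32)))
# top-down rectified view on plane z=60, 0.4mm/px, x down -> world (480..640,-140..20)
K,R,t=c; n=400; s=.4
def rect(z):
    H=K@np.column_stack([R[:,0],R[:,1],R[:,2]*z+t]); A=np.array([[0,-s,560+80],[-s,0,-57+80],[0,0,1.]])
    return cv2.warpPerspective(p,H@A,(n,n),flags=cv2.INTER_LINEAR|cv2.WARP_INVERSE_MAP)
cv2.imwrite('pics/g.png',np.hstack([rect(60),rect(102)])[...,::-1])
s=r.sense(); print(s['clock'],s['eef_pos'],s['tcp_rot'])
E
```

```text
[(0.56, [184.1, 256.8], array([557.3, -54.3,  94. ]))]
bar 680 ((556.2612915039062, -56.14318084716797), (44.407066345214844, 13.974699020385742), 82.1539306640625) [556.49351087 -54.62088457 101.90147827] 102.09601470033815
dial ((555.9634399414062, -51.02278137207031), 96.46027374267578)
12.25 [557.78557635 -57.97047405 191.11669801] [-3.14081157e+00  3.77205411e-04  1.39598960e+00]
```

View pics/g.png

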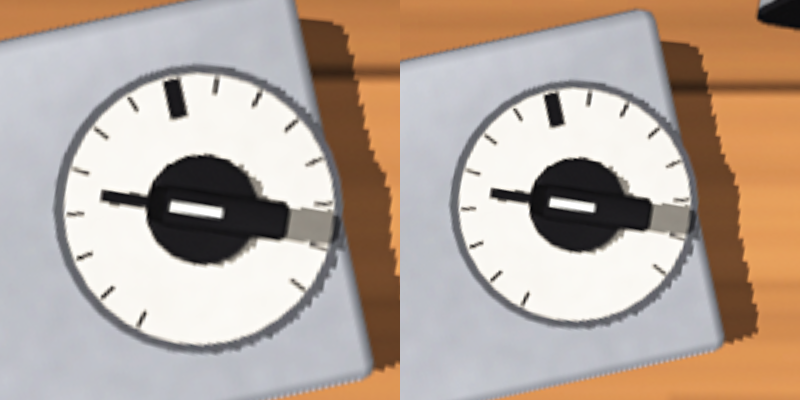

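In the rectified view the knob centre is (201,208). The zero mark at (175,98) is at 13° in the world, and the pointer tip at (103,195) is at 82°, so a clockwise turn of about 69.5° is needed. I'll descend on the bar with the jaws across it (-8°).

```bash
python3 - <<'E'
from h import *
plan(556.7,-56.3,77,-7.8,6)
E
```

```text
6 rows t(cm) [ 0.03 -0.02  1.9 ] rz -0.37
```

move_arm(
  increments=[
    {"tx": 0.1,"ty": -0.1,"tz": 1.9,"rx": 0,"ry": 0,"rz": -1,"gripper": 1},
    {"tx": 0.1,"ty": 0,"tz": 1.9,"rx": 0,"ry": 0,"rz": -1.2,"gripper": 0.6},
    {"tx": 0,"ty": 0,"tz": 1.9,"rx": 0,"ry": 0,"rz": 0,"gripper": 0.4},
    {"tx": 0,"ty": 0,"tz": 1.9,"rx": 0,"ry": 0,"rz": 0,"gripper": 0.4},
    {"tx": 0,"ty": 0,"tz": 1.9,"rx": 0,"ry": 0,"rz": 0,"gripper": 0.4},
    {"tx": 0,"ty": 0,"tz": 1.9,"rx": 0,"ry": 0,"rz": 0,"gripper": 0.4},
    {"tx": 0,"ty": 0,"tz": 0,"rx": 0,"ry": 0,"rz": 0,"gripper": 0.4},
    {"tx": 0,"ty": 0,"tz": 0,"rx": 0,"ry": 0,"rz": 0,"gripper": 0.4},
  ],
)

```text
clock: 13.05
eef_pos: [557.2, -55.9, 77.6]
tcp_rot: [-3.141, 0.0, 1.434]
contact_force: [-0.1, -0.0, -0.1]
opening: 0.7
```

move_arm(
  increments=[
    {"tx": 0,"ty": 0,"tz": 0,"rx": 0,"ry": 0,"rz": 0,"gripper": 0},
    {"tx": 0,"ty": 0,"tz": 0,"rx": 0,"ry": 0,"rz": 0,"gripper": -0.3},
    {"tx": 0,"ty": 0,"tz": 0,"rx": 0,"ry": 0,"rz": 0,"gripper": -0.5},
    {"tx": 0,"ty": 0,"tz": 0,"rx": 0,"ry": 0,"rz": 0,"gripper": -0.7},
    {"tx": 0,"ty": 0,"tz": 0,"rx": 0,"ry": 0,"rz": 0,"gripper": -1},
    {"tx": 0,"ty": 0,"tz": 0,"rx": 0,"ry": 0,"rz": 0,"gripper": -1},
    {"tx": 0,"ty": 0,"tz": 0,"rx": 0,"ry": 0,"rz": 0,"gripper": -1},
  ],
  squeeze=20,
)

```text
clock: 13.75
eef_pos: [557.3, -55.1, 78.3]
tcp_rot: [3.142, 0.0, 1.435]
contact_force: [-3.0, 0.5, 6.0]
opening: 0.148
```

move_arm(
  increments=[
    {"tx": 0,"ty": 0,"tz": 0,"rx": 0,"ry": 0,"rz": 3,"gripper": -1},
    {"tx": 0,"ty": 0,"tz": 0,"rx": 0,"ry": 0,"rz": 5,"gripper": -1},
    {"tx": 0,"ty": 0,"tz": 0,"rx": 0,"ry": 0,"rz": 5,"gripper": -1},
    {"tx": 0,"ty": 0,"tz": 0,"rx": 0,"ry": 0,"rz": 5,"gripper": -1},
    {"tx": 0,"ty": 0,"tz": 0,"rx": 0,"ry": 0,"rz": 5,"gripper": -1},
    {"tx": 0,"ty": 0,"tz": 0,"rx": 0,"ry": 0,"rz": 5,"gripper": -1},
    {"tx": 0,"ty": 0,"tz": 0,"rx": 0,"ry": 0,"rz": 5,"gripper": -1},
    {"tx": 0,"ty": 0,"tz": 0,"rx": 0,"ry": 0,"rz": 2,"gripper": -1},
  ],
)

```text
clock: 14.55
eef_pos: [558.1, -55.5, 78.4]
tcp_rot: [3.14, -0.001, 0.821]
contact_force: [-0.0, -2.4, 2.9]
opening: 0.145
```

move_arm(
  increments=[
    {"tx": 0,"ty": 0,"tz": 0,"rx": 0,"ry": 0,"rz": 3,"gripper": -1},
    {"tx": 0,"ty": 0,"tz": 0,"rx": 0,"ry": 0,"rz": 5,"gripper": -1},
    {"tx": 0,"ty": 0,"tz": 0,"rx": 0,"ry": 0,"rz": 5,"gripper": -1},
    {"tx": 0,"ty": 0,"tz": 0,"rx": 0,"ry": 0,"rz": 5,"gripper": -1},
    {"tx": 0,"ty": 0,"tz": 0,"rx": 0,"ry": 0,"rz": 5,"gripper": -1},
    {"tx": 0,"ty": 0,"tz": 0,"rx": 0,"ry": 0,"rz": 5,"gripper": -1},
    {"tx": 0,"ty": 0,"tz": 0,"rx": 0,"ry": 0,"rz": 4,"gripper": -1},
    {"tx": 0,"ty": 0,"tz": 0,"rx": 0,"ry": 0,"rz": 2,"gripper": -1},
    {"tx": 0,"ty": 0,"tz": 0,"rx": 0,"ry": 0,"rz": 0,"gripper": -1},
    {"tx": 0,"ty": 0,"tz": 0,"rx": 0,"ry": 0,"rz": 0,"gripper": -1},
    {"tx": 0,"ty": 0,"tz": 0,"rx": 0,"ry": 0,"rz": 0,"gripper": -1},
  ],
)

```text
clock: 15.65
eef_pos: [558.7, -56.2, 78.4]
tcp_rot: [3.139, -0.002, 0.232]
contact_force: [2.3, -5.8, 1.0]
opening: 0.147
```

move_arm(
  increments=[
    {"tx": 0,"ty": 0,"tz": 0,"rx": 0,"ry": 0,"rz": 0,"gripper": -0.6},
    {"tx": 0,"ty": 0,"tz": 0,"rx": 0,"ry": 0,"rz": 0,"gripper": -0.3},
    {"tx": 0,"ty": 0,"tz": 0,"rx": 0,"ry": 0,"rz": 0,"gripper": 0.4},
    {"tx": 0,"ty": 0,"tz": 0,"rx": 0,"ry": 0,"rz": 0,"gripper": 0.6},
    {"tx": 0,"ty": 0,"tz": 0,"rx": 0,"ry": 0,"rz": 0,"gripper": 0.6},
    {"tx": 0,"ty": 0,"tz": 0,"rx": 0,"ry": 0,"rz": 0,"gripper": 0.6},
    {"tx": 0,"ty": 0,"tz": -2,"rx": 0,"ry": 0,"rz": 0,"gripper": 0.6},
    {"tx": 0,"ty": 0,"tz": -3,"rx": 0,"ry": 0,"rz": 0,"gripper": 0.6},
    {"tx": 0,"ty": 0,"tz": -4,"rx": 0,"ry": 0,"rz": 0,"gripper": 1},
    {"tx": 0,"ty": 0,"tz": -3,"rx": 0,"ry": 0,"rz": 0,"gripper": 1},
    {"tx": 0,"ty": 0,"tz": 0,"rx": 0,"ry": 0,"rz": 0,"gripper": 1},
    {"tx": 0,"ty": 0,"tz": 0,"rx": 0,"ry": 0,"rz": 0,"gripper": 1},
  ],
)

```text
clock: 16.85
eef_pos: [557.6, -55.2, 198.1]
tcp_rot: [3.141, -0.001, 0.231]
contact_force: [0.3, 0.5, -1.0]
opening: 0.996
```

```bash
python3 - <<'E'
from h import *
p,d,W,c=cloud('wrist'); V=W.reshape(-1,3)
m=(np.hypot(V[:,0]-557,V[:,1]+56)<32)&(V[:,2]>96)&(V[:,2]<108); print('bar',m.sum(),cv2.minAreaRect(V[m][:,:2].astype(np.float32)))
K,R,t=c; n=400; s=.4
H=K@np.column_stack([R[:,0],R[:,1],R[:,2]*60+t]); A=np.array([[0,-s,640],[-s,0,23],[0,0,1.]])
g=cv2.warpPerspective(p,H@A,(n,n),flags=cv2.INTER_LINEAR|cv2.WARP_INVERSE_MAP)
q,_,W2,_=cloud('scene'); V=W2.reshape(-1,3)
m=(np.hypot(V[:,0]-524,V[:,1]+362)<50)&(V[:,2]>72)&(V[:,2]<95); print('weight head',m.sum(),V[m].mean(0),V[m].max(0))
cv2.imwrite('pics/k.png',np.hstack([g,cv2.resize(q[150:300,70:270],(400,300))[:400] if 0 else cv2.resize(q[140:290,70:220],(400,400))])[...,::-1])
s=r.sense(); print(s['clock'],s['eef_pos'],s['contact_force'])
E
```

```text
bar 649 ((557.0271606445312, -55.64240264892578), (43.111454010009766, 13.558660507202148), 13.581600189208984)
weight head 115 [ 528.20686406 -358.20160831   81.95191222] [ 537.31507898 -347.08635539   86.24763257]
16.95 [556.51924286 -55.05212665 196.49353256] [ 0.42091734 -0.31442238  0.31286884]
```

View pics/k.png

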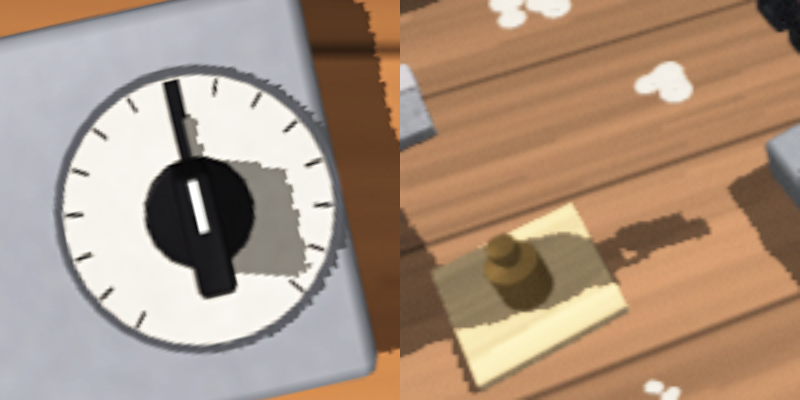

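The pointer finger at (172,85) covers the zero mark (bar 13.6°, mark about 13°). The weight stands upright on the board and the gripper is clear of everything.

```bash
python3 -c "
from rig import r; print(r.sign_off())"
```

```text
the job is handed in; nothing more can be done
None
```

I moved the brass weight from the pan to the plywood board, turned the tare knob clockwise about 69° to the zero mark, and let go of both. The job was handed in at about 17 s of the 51 s allowed; no verdict was reported.

- **Weight:** it stands upright near the board's centre. The wrist camera put its head about 2–3 mm from centre. The scene camera's later reading was about 6 mm off in x and y, which is still well inside the 55 mm limit.
- **Knob:** the bar is at about 13.6° and the zero mark at about 13°, roughly 0.01 rad apart against the 0.18 allowed. The pointer visibly covers the mark.
- **Robot:** at hand-in the gripper was open, about 95 mm above the knob's top, touching nothing.

- **Failed steps:** my first two move calls were refused because I left fields out, and nothing moved. In the first close wrist picture the network reported only the turquoise look-alikes, so I located the weight from the depth image.

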